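# Clip down the lid of a food tub

### The job

The lid of the food tub is not sealed: along the long side nearest the robot and along the short side on the robot's left, its row of clip tabs still stands up. Run your fingertips along those two sides and press every tab gently down until it lies level with the rest of the rim. Do not lift the tub or push it about, and leave the shakers and the spoon alone.

Things in the scene. Friction and masses are not known exactly. Their poses are not given: they have to be found in the camera images.
- tub: Filled food tub, loose, about 2 kg: clear box, white lid, 160 (x) by 220 (y) by 120 mm high. Origin: centre of its underside. Its -x side is the long side nearest the robot, +y the left short side; yaw within 0.3 rad. The lid's rim is a row of hinged clip tabs between rigid corners; those of the other two sides are already level (120 mm high). Inside the rim the lid is 8 mm lower. Over 45 N harms the lid.
- near0 (a joint): Clip tab 1 of 4 on the near long side, counted from the left; 40 mm wide, tabs 45 mm apart, 20 mm deep, 3 mm thick. Hinged at x -60, y 67.5, z 120 mm of the tub, along the tub's y; reaches out to -x. Value in rad: 0 = open, outer lip 8 mm above the rim; 0.42 = down, level with the rim (stop). It takes 3 to 5 N at the lip and stays where it is left.
- near0_lip (a point): Point on the upper face of clip tab near0, midway along its width, 15 mm out from the hinge (5 mm in from the lip); moves with the tab. With the tab fully down it is 120 mm above the counter.
- near1 (a joint): Clip tab 2 of 4 on the near long side, counted from the left; 40 mm wide, tabs 45 mm apart, 20 mm deep, 3 mm thick. Hinged at x -60, y 22.5, z 120 mm of the tub, along the tub's y; reaches out to -x. Value in rad: 0 = open, outer lip 8 mm above the rim; 0.42 = down, level with the rim (stop). It takes 3 to 5 N at the lip and stays where it is left.
- near1_lip (a point): Point on the upper face of clip tab near1, midway along its width, 15 mm out from the hinge (5 mm in from the lip); moves with the tab. With the tab fully down it is 120 mm above the counter.
- near2 (a joint): Clip tab 3 of 4 on the near long side, counted from the left; 40 mm wide, tabs 45 mm apart, 20 mm deep, 3 mm thick. Hinged at x -60, y -22.5, z 120 mm of the tub, along the tub's y; reaches out to -x. Value in rad: 0 = open, outer lip 8 mm above the rim; 0.42 = down, level with the rim (stop). It takes 3 to 5 N at the lip and stays where it is left.
- near2_lip (a point): Point on the upper face of clip tab near2, midway along its width, 15 mm out from the hinge (5 mm in from the lip); moves with the tab. With the tab fully down it is 120 mm above the counter.
- near3 (a joint): Clip tab 4 of 4 on the near long side, counted from the left; 40 mm wide, tabs 45 mm apart, 20 mm deep, 3 mm thick. Hinged at x -60, y -67.5, z 120 mm of the tub, along the tub's y; reaches out to -x. Value in rad: 0 = open, outer lip 8 mm above the rim; 0.42 = down, level with the rim (stop). It takes 3 to 5 N at the lip and stays where it is left.
- near3_lip (a point): Point on the upper face of clip tab near3, midway along its width, 15 mm out from the hinge (5 mm in from the lip); moves with the tab. With the tab fully down it is 120 mm above the counter.
- left0 (a joint): Clip tab 1 of 3 on the left short side, counted from the robot's end; 35 mm wide, tabs 40 mm apart, 20 mm deep, 3 mm thick. Hinged at x -40, y 90, z 120 mm of the tub, along the tub's x; reaches out to +y. Value in rad: 0 = open, outer lip 8 mm above the rim; 0.42 = down, level with the rim (stop). It takes 3 to 5 N at the lip and stays where it is left.
- left0_lip (a point): Point on the upper face of clip tab left0, midway along its width, 15 mm out from the hinge (5 mm in from the lip); moves with the tab. With the tab fully down it is 120 mm above the counter.
- left1 (a joint): Clip tab 2 of 3 on the left short side, counted from the robot's end; 35 mm wide, tabs 40 mm apart, 20 mm deep, 3 mm thick. Hinged at x 0, y 90, z 120 mm of the tub, along the tub's x; reaches out to +y. Value in rad: 0 = open, outer lip 8 mm above the rim; 0.42 = down, level with the rim (stop). It takes 3 to 5 N at the lip and stays where it is left.
- left1_lip (a point): Point on the upper face of clip tab left1, midway along its width, 15 mm out from the hinge (5 mm in from the lip); moves with the tab. With the tab fully down it is 120 mm above the counter.
- left2 (a joint): Clip tab 3 of 3 on the left short side, counted from the robot's end; 35 mm wide, tabs 40 mm apart, 20 mm deep, 3 mm thick. Hinged at x 40, y 90, z 120 mm of the tub, along the tub's x; reaches out to +y. Value in rad: 0 = open, outer lip 8 mm above the rim; 0.42 = down, level with the rim (stop). It takes 3 to 5 N at the lip and stays where it is left.
- left2_lip (a point): Point on the upper face of clip tab left2, midway along its width, 15 mm out from the hinge (5 mm in from the lip); moves with the tab. With the tab fully down it is 120 mm above the counter.
- shaker_a: Salt shaker standing right of the tub: glass, 44 mm across, 98 mm high, black cap. Origin: centre of its underside. Leave alone.
- shaker_b: Salt shaker standing beyond the tub: glass, 44 mm across, 98 mm high, black cap. Origin: centre of its underside. Leave alone.
- spoon: Serving spoon with a steel bowl and wooden handle, 200 mm long, lying flat to the left of the tub. Leave alone.

How it is judged:
By the outcome, as a careful person would: the job done as asked, in the order asked, and still so for the second after the job is handed in, with the robot touching nothing.
It also fails if it takes over 54 s, if anything falls off the work surface, if the arm or the gripper's body presses on something with over 40 N, if the wrist force passes 120 N, or if a joint passes its speed limit or range.

### The arm

A 6-joint arm with a two-finger parallel gripper is mounted at the origin on the work surface. World frame = base frame: x ahead of the robot, y to its left, z up, the work surface at z = 0. Lengths are in m, angles in degrees, forces in N, time in s.
With the tool pointing down it reaches from about 0.325 to 0.925 m from the base axis. Payload 3.1 kg.
Tool frame: the origin (TCP) lies between the finger pads; the fingertips stand 19 mm ahead of it and the grasp point (between the pads) is the TCP; x points along the fingers, y is the direction in which the jaws open and shut, and the axes are right-handed (so a half turn about x gives the same grasp; the last joint's range is limited). The gripper opens to 85 mm and grips with 20 to 120 N. Pads are 22 mm wide; open, the fingers measure 114 mm over their backs; the gripper's body (76 mm by 85 mm) begins 54 mm behind the grasp point. The pads swing forward as they close: fully open they stand 13 mm farther back than shut.
Start: joints at [-82.288, 12.427, 92.441, -0, 75.132, -6.429], TCP at [0.153, -0.606, 0.25] pointing down, gripper open.
Joint ranges: [-157.48, 157.48], [-44.54, 120.13], [17.64, 146.25], [-64.5, 244.5], [7.68, 150.69], [-147.95, 147.95]. Speed limits (degrees/s): [159.86, 159.86, 180, 180, 180, 180].

### API

Orientations are given as a 3x3 rotation matrix whose columns are the frame's x, y, z axes.
In Python, from bench import robot gives the robot as it stands.
- The arm moves only by the tool drive_tool, never from a script. Its argument "motion" is a list of rows, each a list of 5 numbers: the opening, from -1 (shut) to 1 (fully open), then the shift along the tool's x, y, z in mm, then the turn about the tool's x in degrees. In form: [[gripper, tx, ty, tz, yaw], ...]. A call has 1 to 20 rows; each row is the pose to reach, as a shift and turn from the pose commanded when the call began, along the tool's axes at that moment; what a row does not reach only later rows make up. A row lasts 1/8 s, in which the tool goes at most 62.5 mm and 10.7 degrees, less where a joint would pass 70% of its speed; a pose out of reach is approached as far as the arm can. A call with a gripper value outside its range is refused whole. The fingers move at their own pace and stop on an object; "newtons" is the grip in N (left out, the last holds). Time passes only in rows, so rows that repeat a pose let the fingers close. It gives the time, the measured TCP pose, the force and the opening at its end, in the units of the state.
- robot.sense(): the state, without advancing time (a new reading comes with each control period).
- robot.camera(name): name is "scene" or "top"; returns the picture (480x640x3 uint8, red, green, blue); there is no depth.
- robot.camera_params(name): a dict with "K" (3x3 intrinsics, pixels), "dist" ([k1, k2, p1, p2, k3] as OpenCV has them; the pictures are not rectified), "extrinsics" (4x4, takes a point from world to camera coordinates). Camera axes: x right, y down, z forward; pixel columns grow to the right and rows downward; lengths in m; the calibration is good to about 2 mm. A picture is of the moment at which its call begins. camera_params takes no time and is no camera call.
- robot.finish_job(): hands the job in, once; it reports no verdict.
Trained networks look in the newest picture that a camera, given by its name, has taken for a name from the list of things; names that differ only in an ending like _2 or _b are one class to them, and where a whole thing is asked for, a point or a joint stands for the part that bears it (a point fixed in the world has none). Each returns a list of dicts, best first, with "confidence" (0 to 1); they miss things now and then, are a little off and sometimes report something else, mostly with a low value. They report only what shows in the picture. A call takes as long as a camera call.
- robot.look_for(target, camera): "location" ([x, y, z] in m, in world coordinates, good to about 4 mm: the middle of the surface that is visible of it).
- robot.tip_of(target, camera): "location" ([x, y, z] in m, in world coordinates, good to about 4 mm: a listed point, or the origin of a listed thing).
The state is a dict: "time_s": time; "joint_pos": joint angles; "joint_velocities": joint speeds; "joint_efforts": joint torques, N m; "eef_pos": TCP position; "orientation": TCP orientation; "wrist_force": force on the tool from outside, world axes, zero at the start; "moment": the same for the moment, N m; "gripper_width": finger opening in m.
Only numpy, scipy, OpenCV 4.12 (cv2) and the standard library are available. Lean on these libraries where they do the work, as an engineer would, in place of code of your own. Each camera call takes 0.05 s, during which the arm holds its last target. There are 200 camera calls.

## Working session

There is one attempt and no reset: what is moved stays moved. The work goes in short steps, Python scripts to look and compute and a tool call to move; the robot and the scene stay as the last step left them, time stands still between calls to the robot, and variables do not carry over. Pictures are saved under pics/ and viewed, about 8 in all and at most 12, crops included, and the job is handed in when it is done.

Besides the shell and the picture viewer there is one more tool, called in YAML: its name, and indented under it one key for each argument. drive_tool: Moves the arm, as the interface text tells. Its arguments: {"type":"object","properties":{"motion":{"type":"array"},"newtons":{"type":"number"}},"required":["motion"]}

```bash
mkdir -p pics; python3 - <<'E'
from bench import robot
import cv2, numpy as np
s=robot.sense(); print({k:np.round(v,3).tolist() for k,v in s.items()})
for c in("top","scene"):
    cv2.imwrite(f"pics/{c}0.png",robot.camera(c)[:,:,::-1])
    p=robot.camera_params(c); print(c,np.round(p["K"],1).tolist(),p["dist"],np.round(p["extrinsics"],3).tolist())
    for n in ["tub"]+[f"near{i}_lip" for i in range(4)]+[f"left{i}_lip" for i in range(3)]+["shaker_a","spoon"]:
        print(c,n,[(np.round(d["location"],3).tolist(),round(d["confidence"],2)) for d in robot.tip_of(n,c)[:3]])
E
```

```text
{'time_s': 0.0, 'joint_pos': [-82.286, 12.48, 92.529, -0.0, 75.133, -6.428], 'joint_velocities': [0.004, -0.057, -0.104, -0.018, 0.023, -0.018], 'joint_efforts': [-0.0, -39.685, -30.385, -0.0, 0.01, -0.0], 'eef_pos': [0.153, -0.605, 0.249], 'orientation': [[-0.0, 0.244, -0.97], [0.002, -0.97, -0.244], [-1.0, -0.002, -0.0]], 'wrist_force': [0.458, -0.273, 0.627], 'moment': [-0.039, -0.045, -0.006], 'gripper_width': 0.085}
top [[498.0, 0.0, 320.8], [0.0, 498.0, 240.0], [0.0, 0.0, 1.0]] [-0.10041247  0.          0.          0.          0.        ] [[0.006, -1.0, 0.004, 0.044], [-0.997, -0.006, -0.081, 0.619], [0.081, -0.004, -0.997, 0.964], [0.0, 0.0, 0.0, 1.0]]
top tub [([0.595, 0.096, -0.001], 0.89)]
top near0_lip [([0.513, 0.153, 0.129], 0.56)]
top near1_lip [([0.518, 0.108, 0.123], 0.71)]
top near2_lip [([0.52, 0.065, 0.124], 0.59)]
top near3_lip [([0.529, 0.021, 0.124], 0.64)]
top left0_lip [([0.755, 0.094, -0.001], 0.53), ([0.542, 0.192, 0.128], 0.48), ([0.595, 0.095, 0.002], 0.28)]
top left1_lip []
top left2_lip [([0.623, 0.205, 0.123], 0.77)]
top shaker_a [([0.611, -0.104, -0.00
[... 191 characters left out ...]
788  0.          0.          0.          0.        ] [[-0.605, 0.797, -0.002, 0.338], [0.543, 0.411, -0.733, -0.262], [-0.583, -0.444, -0.681, 1.377], [0.0, 0.0, 0.0, 1.0]]
scene tub [([0.596, 0.096, -0.001], 0.76)]
scene near0_lip [([0.514, 0.148, 0.128], 0.65)]
scene near1_lip [([0.516, 0.111, 0.127], 0.66)]
scene near2_lip [([0.528, 0.066, 0.126], 0.58)]
scene near3_lip [([0.529, 0.022, 0.126], 0.7)]
scene left0_lip [([0.544, 0.196, 0.124], 0.46)]
scene left1_lip [([0.579, 0.2, 0.124], 0.43)]
scene left2_lip [([0.623, 0.204, 0.128], 0.69)]
scene shaker_a [([0.755, 0.09, -0.002], 0.93), ([0.61, -0.104, -0.0], 0.58)]
scene spoon [([0.527, 0.023, 0.125], 0.65), ([0.555, 0.304, 0.005], 0.62)]
```

```bash
cat > h.py <<'E'
import numpy as np, cv2
from scipy.optimize import least_squares
L={**{f"near{i}_lip":(-.0743,.0675-.045*i) for i in range(4)},**{f"left{i}_lip":(-.04+.04*i,.1043) for i in range(3)}}
def T(p,q):
    c,s=np.cos(p[2]),np.sin(p[2]); q=np.atleast_2d(q)
    return np.c_[p[0]+c*q[:,0]-s*q[:,1],p[1]+s*q[:,0]+c*q[:,1]]
def fit(a,b):
    return least_squares(lambda p:(T(p,a)-b).ravel(),[.6,.1,0],loss="soft_l1",f_scale=.004)
def proj(P,prm):
    E=prm["extrinsics"]; r=cv2.Rodrigues(E[:3,:3])[0]
    return cv2.projectPoints(np.float64(P),r,E[:3,3],prm["K"],np.float64(prm["dist"]))[0][:,0]
E
python3 - <<'E'
from h import *; from bench import robot
a=["near0","near1","near2","near3","left0","left2"]; A=[L[k+"_lip"] for k in a]
B=[(.513,.153),(.518,.108),(.52,.065),(.529,.021),(.542,.192),(.623,.205)]
a2=a[:5]+["left1","left2"];A2=[L[k+"_lip"] for k in a2]
B2=[(.514,.148),(.516,.111),(.528,.066),(.529,.022),(.544,.196),(.579,.2),(.623,.204)]
f=fit(np.array(A+A2+[(0,0)]*2),np.array(B+B2+[(.595,.096),(.596,.096)]));p=f.x
print(np.round(p,4),np.round(f.fun.reshape(-1,2)*1000,1).tolist())
t=np.radians(0)
for k in L: print(k,np.round(T(p,L[k]),4))
im=cv2.imread("pics/top0.png")
def z(q,h): return np.c_[T(p,q),np.full(len(q),h)]
prm=robot.camera_params("top")
for q,h,c in(([(-.08,-.11),(.08,-.11),(.08,.11),(-.08,.11)],.12,(0,0,255)),([(-.06,-.09),(.06,-.09),(.06,.09),(-.06,.09)],.12,(0,255,0))):
    cv2.polylines(im,[np.int32(np.round(proj(z(q,h),prm)))],True,c,1)
for q in proj(z(list(L.values()),.126),prm): cv2.circle(im,tuple(int(round(v)) for v in q),2,(255,0,0),-1)
cv2.imwrite("pics/fit0.png",cv2.resize(im[120:360,120:440],None,fx=2.5,fy=2.5))
E
```

```text
[0.5948 0.096  0.121 ] [[-0.1, 1.0], [0.4, 1.4], [3.8, -0.3], [0.2, -1.0], [0.5, 2.7], [-1.0, -0.6], [-1.1, 6.0], [2.4, -1.6], [-4.2, -1.3], [0.2, -2.0], [-1.5, -1.3], [3.3, -0.5], [-1.0, 0.4], [-0.2, -0.0], [-1.2, -0.0]]
near0_lip [[0.5129 0.154 ]]
near1_lip [[0.5184 0.1094]]
near2_lip [[0.5238 0.0647]]
near3_lip [[0.5292 0.02  ]]
left0_lip [[0.5425 0.1947]]
left1_lip [[0.5823 0.1995]]
left2_lip [[0.622  0.2044]]
```

View pics/fit0.png

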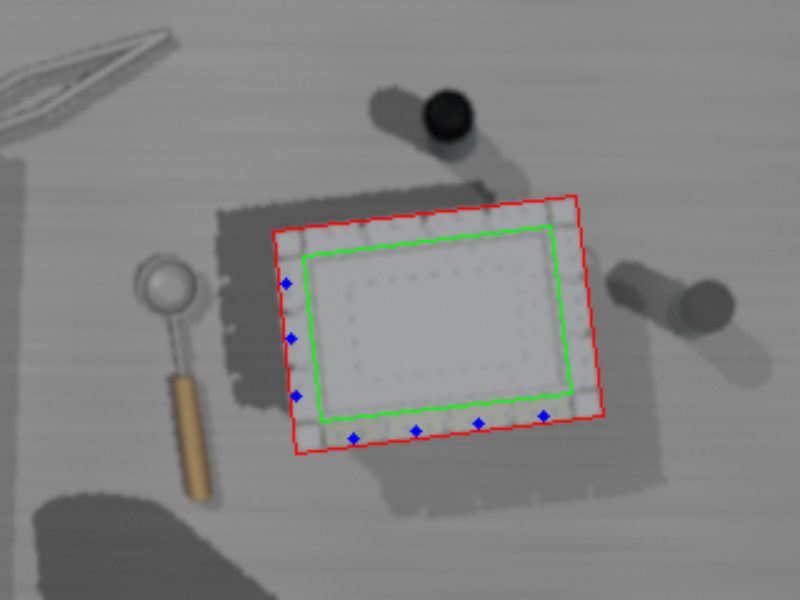

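View pics/scene0.png

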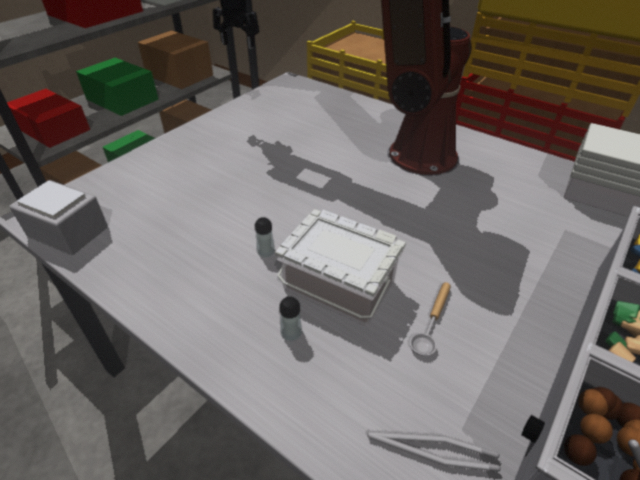

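The fit matches the picture. In the top crop the lid corners lie at (275,232), (575,197), (602,415) and (296,453), with the raised tabs along the bottom and left edges. The scene view shows the spoon and shakers clear of the approach. I'll go above near3 with the gripper shut.

drive_tool:
  motion:
    - [-1,0,-515,-518,7]
    - [-1,0,-515,-518,7]
    - [-1,0,-515,-518,7]
    - [-1,0,-515,-518,7]
    - [-1,0,-515,-518,7]
    - [-1,0,-515,-518,7]
    - [-1,0,-515,-518,7]
    - [-1,0,-515,-518,7]
    - [-1,0,-515,-518,7]
    - [-1,0,-515,-518,7]
    - [-1,30,-515,-518,7]
    - [-1,60,-515,-518,7]
    - [-1,60,-515,-518,7]
    - [-1,60,-515,-518,7]
    - [-1,60,-515,-518,7]
    - [-1,60,-515,-518,7]
  newtons: 20

```text
time_s: 3.1
eef_pos: [0.5298, 0.0187, 0.192]
orientation: [[0.003, 0.122, -0.992], [-0.0, -0.992, -0.122], [-1.0, 0.001, -0.003]]
wrist_force: [0.1, 0.9, -0.6]
gripper_width: 0.0
```

drive_tool:
  motion:
    - [-1,25,0,0,0]
    - [-1,40,0,0,0]
    - [-1,45,0,0,0]
    - [-1,48,0,0,0]
    - [-1,50,0,0,0]
    - [-1,50,0,0,0]

```text
time_s: 3.85
eef_pos: [0.5296, 0.0198, 0.1407]
orientation: [[0.001, 0.124, -0.992], [-0.0, -0.992, -0.124], [-1.0, 0.0, -0.001]]
wrist_force: [-1.0, -0.7, 1.4]
gripper_width: 0.0002
```

```bash
python3 - <<'E'
from bench import robot
import cv2
s=robot.sense();print(s["eef_pos"],s["wrist_force"])
cv2.imwrite("pics/s1.png",cv2.resize(robot.camera("scene")[180:330,230:430,::-1],None,fx=4,fy=4))
E
```

```text
[0.52964515 0.01981205 0.14073466] [-1.02944122 -0.65877458  1.36286835]
```

View pics/s1.png

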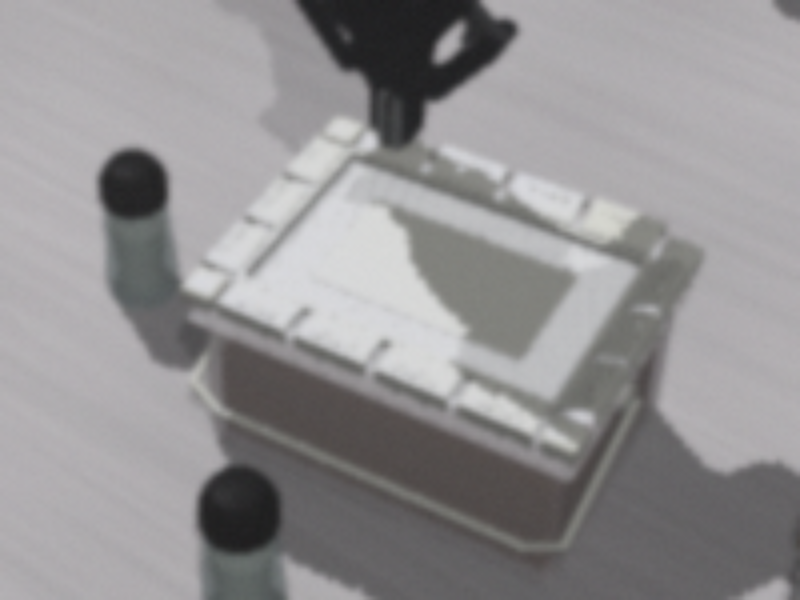

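The fingertips sit on near3 at about (395,140), with the tip near z = 0.122. I'll press on in small steps.

drive_tool:
  motion:
    - [-1,1,0,0,0]
    - [-1,2,0,0,0]
    - [-1,2,0,0,0]

```text
time_s: 4.28
eef_pos: [0.5296, 0.0198, 0.139]
orientation: [[0.001, 0.124, -0.992], [-0.0, -0.992, -0.124], [-1.0, 0.0, -0.001]]
wrist_force: [-2.4, -1.3, 5.1]
gripper_width: 0.0002
```

drive_tool:
  motion:
    - [-1,1,0,0,0]
    - [-1,2,0,0,0]
    - [-1,2,0,0,0]

```text
time_s: 4.65
eef_pos: [0.5297, 0.0198, 0.1389]
orientation: [[0.0, 0.125, -0.992], [-0.0, -0.992, -0.125], [-1.0, 0.0, -0.0]]
wrist_force: [-6.6, -1.2, 14.2]
gripper_width: -0.0001
```

drive_tool:
  motion:
    - [-1,-8,0,0,0]
    - [-1,-18,0,0,0]
    - [-1,-18,-45,0,0]
    - [-1,-18,-45,0,0]
    - [-1,-10,-45,0,0]
    - [-1,-7,-45,0,0]
    - [-1,-4,-45,0,0]
    - [-1,-2,-45,0,0]
    - [-1,-1,-45,0,0]
    - [-1,0,-45,0,0]
    - [-1,0,-45,0,0]

```text
time_s: 6.02
eef_pos: [0.5233, 0.0642, 0.1388]
orientation: [[-0.002, 0.124, -0.992], [-0.0, -0.992, -0.124], [-1.0, 0.0, 0.002]]
wrist_force: [-8.2, 0.6, 16.5]
gripper_width: 0.0002
```

drive_tool:
  motion:
    - [-1,-8,0,0,0]
    - [-1,-18,0,0,0]
    - [-1,-18,-45,0,0]
    - [-1,-18,-45,0,0]
    - [-1,-10,-45,0,0]
    - [-1,-6,-45,0,0]
    - [-1,-3,-45,0,0]
    - [-1,-1,-45,0,0]
    - [-1,0,-45,0,0]
    - [-1,0,-45,0,0]
    - [-1,-8,-45,0,0]
    - [-1,-18,-45,0,0]
    - [-1,-18,-90,0,0]
    - [-1,-18,-90,0,0]
    - [-1,-10,-90,0,0]
    - [-1,-6,-90,0,0]
    - [-1,-3,-90,0,0]
    - [-1,-1,-90,0,0]
    - [-1,0,-90,0,0]
    - [-1,0,-90,0,0]

```text
time_s: 8.52
eef_pos: [0.5119, 0.1534, 0.1388]
orientation: [[-0.003, 0.124, -0.992], [-0.001, -0.992, -0.124], [-1.0, 0.0, 0.003]]
wrist_force: [-8.5, -0.4, 18.3]
gripper_width: -0.0001
```

drive_tool:
  motion:
    - [-1,-8,0,0,0]
    - [-1,-25,0,0,0]
    - [-1,-50,0,0,0]
    - [-1,-50,-20,120,0]
    - [-1,-50,-20,120,0]
    - [-1,-50,-20,120,0]
    - [-1,-50,-20,120,0]

```text
time_s: 9.4
eef_pos: [0.3919, 0.1588, 0.1872]
orientation: [[0.003, 0.124, -0.992], [0.0, -0.992, -0.124], [-1.0, 0.0, -0.003]]
wrist_force: [0.8, 0.8, 0.4]
gripper_width: 0.0002
```

```bash
python3 - <<'E'
from bench import robot
import cv2
from h import *
s=robot.sense();print(s["eef_pos"],s["wrist_force"])
A=[];B=[]
for c in("top","scene"):
    im=robot.camera(c)[:,:,::-1].copy()
    if c=="top":
        prm=robot.camera_params(c)
        q=np.c_[T([.5948,.096,.121],[(-.08,-.11),(.08,-.11),(.08,.11),(-.08,.11)]),[.12]*4]
        cv2.polylines(im,[np.int32(np.round(proj(q,prm)))],True,(0,0,255),1)
        cv2.imwrite("pics/t2.png",cv2.resize(im[120:360,120:440],None,fx=2.5,fy=2.5))
    else: cv2.imwrite("pics/s2.png",cv2.resize(im[180:330,230:430],None,fx=4,fy=4))
    for n in ["tub",*L]:
        r=robot.tip_of(n,c)
        if r: print(c,n,np.round(r[0]["location"],3),round(r[0]["confidence"],2))
E
```

```text
[0.39192376 0.158785   0.18723757] [0.81304175 0.76702347 0.3548405 ]
top tub [ 0.596  0.095 -0.002] 0.96
top near0_lip [0.512 0.156 0.127] 0.66
top near1_lip [0.515 0.11  0.12 ] 0.7
top near2_lip [0.516 0.11  0.117] 0.73
top near3_lip [0.53  0.02  0.121] 0.61
top left0_lip [0.541 0.194 0.127] 0.78
top left1_lip [0.583 0.196 0.127] 0.67
top left2_lip [0.622 0.206 0.121] 0.5
scene tub [ 0.598  0.097 -0.001] 0.72
scene near0_lip [0.513 0.149 0.12 ] 0.54
scene near1_lip [0.517 0.111 0.121] 0.49
scene near2_lip [0.525 0.066 0.121] 0.53
scene near3_lip [0.528 0.023 0.118] 0.63
scene left1_lip [0.583 0.2   0.127] 0.46
scene left2_lip [0.624 0.206 0.126] 0.61
```

View pics/t2.png

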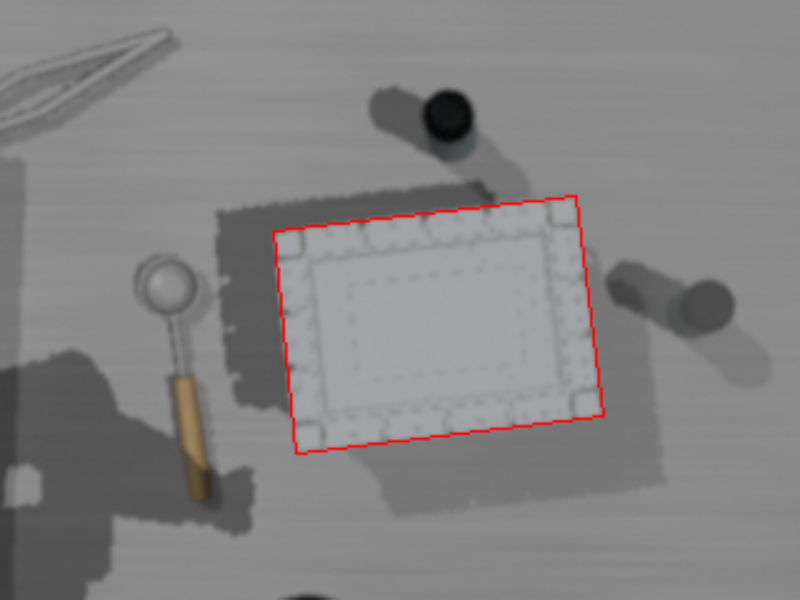

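View pics/s2.png

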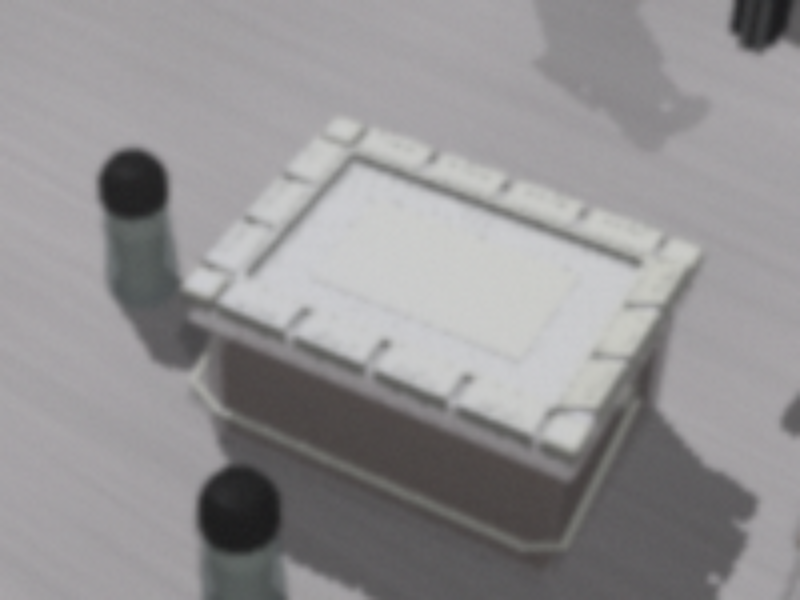

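In both views the near row lies flush: top (300-600, 420-450), scene (360-660, 140-245). The tub outline hasn't moved. Its left row still stands up, so I'll do that next.

drive_tool:
  motion:
    - [-1,0,-17,-60,0]
    - [-1,0,-17,-120,0]
    - [-1,0,-17,-154,0]
    - [-1,0,-17,-154,0]
    - [-1,20,-17,-154,0]
    - [-1,35,-17,-154,0]
    - [-1,40,-17,-154,0]
    - [-1,43,-17,-154,0]
    - [-1,46,-17,-154,0]
    - [-1,48,-17,-154,0]
    - [-1,49,-17,-154,0]
    - [-1,50,-17,-154,0]
    - [-1,50,-17,-154,0]

```text
time_s: 11.92
eef_pos: [0.5417, 0.195, 0.139]
orientation: [[-0.0, 0.124, -0.992], [0.0, -0.992, -0.124], [-1.0, -0.0, 0.0]]
wrist_force: [-7.2, 0.5, 14.0]
gripper_width: 0.0001
```

drive_tool:
  motion:
    - [-1,-8,0,0,0]
    - [-1,-18,0,0,0]
    - [-1,-18,0,-40,0]
    - [-1,-18,0,-40,0]
    - [-1,-10,0,-40,0]
    - [-1,-6,0,-40,0]
    - [-1,-3,0,-40,0]
    - [-1,-1,0,-40,0]
    - [-1,0,0,-40,0]
    - [-1,0,0,-40,0]
    - [-1,-8,0,-40,0]
    - [-1,-18,0,-40,0]
    - [-1,-18,0,-80,0]
    - [-1,-18,0,-80,0]
    - [-1,-10,0,-80,0]
    - [-1,-6,0,-80,0]
    - [-1,-3,0,-80,0]
    - [-1,-1,0,-80,0]
    - [-1,0,0,-80,0]
    - [-1,0,0,-80,0]

```text
time_s: 14.42
eef_pos: [0.6207, 0.2054, 0.139]
orientation: [[-0.0, 0.125, -0.992], [0.001, -0.992, -0.125], [-1.0, -0.001, 0.0]]
wrist_force: [-3.4, 1.8, 11.4]
gripper_width: 0.0
```

drive_tool:
  motion:
    - [-1,-8,0,0,0]
    - [-1,-25,0,0,0]
    - [-1,-80,0,0,0]
    - [-1,-80,0,60,0]
    - [-1,-80,0,120,0]
    - [-1,-80,0,200,0]
    - [-1,-80,0,200,0]
    - [-1,-80,0,200,0]
    - [-1,-80,0,200,0]

```text
time_s: 15.55
eef_pos: [0.4238, 0.1799, 0.2171]
orientation: [[0.002, 0.124, -0.992], [0.0, -0.992, -0.124], [-1.0, 0.0, -0.002]]
wrist_force: [0.0, 0.0, 0.8]
gripper_width: 0.0001
```

```bash
python3 - <<'E'
from bench import robot
import cv2
from h import *
s=robot.sense();print(s["eef_pos"],s["wrist_force"])
for c in("top","scene"):
    im=robot.camera(c)[:,:,::-1].copy()
    if c=="top":
        q=np.c_[T([.5948,.096,.121],[(-.08,-.11),(.08,-.11),(.08,.11),(-.08,.11)]),[.12]*4]
        cv2.polylines(im,[np.int32(np.round(proj(q,robot.camera_params(c))))],True,(0,0,255),1)
        a=cv2.resize(im[180:320,210:380],None,fx=3,fy=3)
    else: cv2.imwrite("pics/s3.png",cv2.resize(im[180:330,230:430],None,fx=4,fy=4)); cv2.imwrite("pics/t3.png",a)
    for n in ["tub",*L]:
        r=robot.tip_of(n,c)
        if r: print(c,n,np.round(r[0]["location"],3),round(r[0]["confidence"],2))
E
```

```text
[0.42378016 0.17986429 0.21714885] [0.04597839 0.0483449  0.83858254]
top near0_lip [0.51  0.156 0.124] 0.48
top near1_lip [0.516 0.109 0.118] 0.48
top near2_lip [0.524 0.067 0.117] 0.76
top near3_lip [0.529 0.019 0.122] 0.48
top left0_lip [0.543 0.193 0.121] 0.68
top left1_lip [0.529 0.019 0.121] 0.62
top left2_lip [0.624 0.208 0.119] 0.7
scene tub [0.595 0.095 0.   ] 0.61
scene near0_lip [0.512 0.147 0.119] 0.64
scene near1_lip [0.52  0.109 0.122] 0.44
scene near2_lip [0.524 0.066 0.123] 0.4
scene near3_lip [0.53  0.021 0.12 ] 0.39
scene left0_lip [ 0.612 -0.106 -0.002] 0.73
scene left1_lip [0.579 0.199 0.122] 0.52
scene left2_lip [0.622 0.206 0.122] 0.7
```

View pics/s3.png

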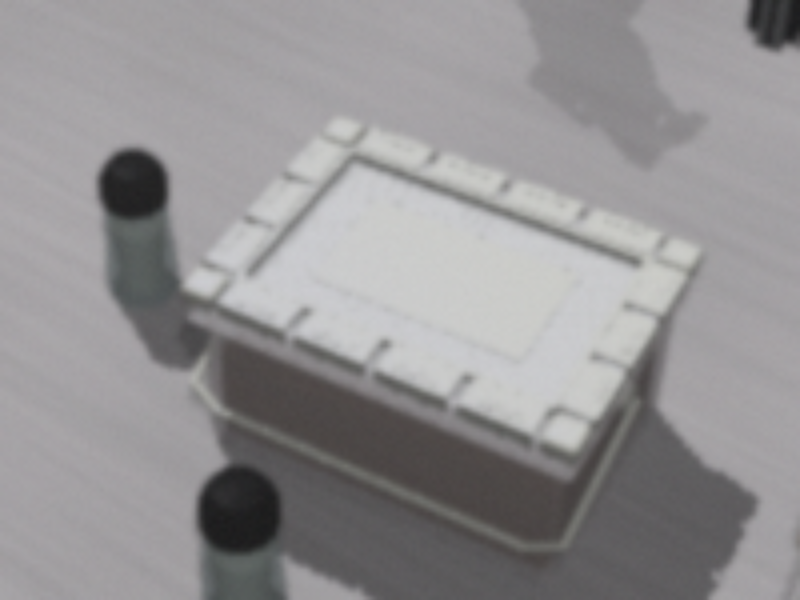

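View pics/t3.png

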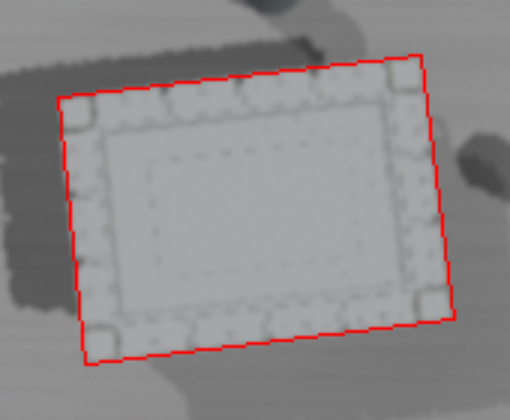

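Both rows are now flush: in the scene view, near (360-660, 140-245) and left (550-690, 265-420). In the top view the tub still fills its original outline, (60,97)-(453,320). The arm is clear, so I'll hand in.

```bash
python3 -c "
from bench import robot
print(robot.finish_job())"
```

```text
the job is handed in; nothing more can be done
None
```

All seven raised tabs are pressed down level with the rim, and the job is handed in after about 16 s of robot time. I did the near side first (near3 to near0), then the left side (left0 to left2). I pressed each tab on its own with the shut fingertips instead of dragging along the row, so that no upright tab would be pushed sideways.

- **Presses:** every fingertip stop that was read at the end of a move was at a tip height of about 120 mm. The upward force there was 11 to 18 N, well under the 45 N limit. The presses on near1 and left1 came mid-move, so their force was not read separately; the commanded depth was the same.
- **Final pictures:** both rows look flush. The tub still matches its starting outline, and the two shakers look unmoved. The spoon was last checked after the near side; it was still in place then.
- **Network checks:** reported tab heights were 117 to 124 mm, which fits level tabs within the 4 mm accuracy.
- **Disagreements:**
  - The top camera read near0 at 124 mm, while the scene camera read 119 mm.
  - left0 in the scene view and left1 in the top view were matched to the wrong place.
  - The top view missed the tub in the last look.

The picture and the press force on near0 and left0 agree with tabs that are down. For left1 it is the picture and the scene camera's 122 mm reading.

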